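Feed the juicer with its lid lever

TASK

Feed the waiting orange into the citrus juicer: with a fingertip press the red lever all the way down so that the lid swings fully open, and keep it down until the orange has rolled in by itself. Then let the lever up slowly so that the lid eases shut without slamming, and leave the juicer closed. Do not touch the orange or the lid, and leave everything else on the worktop where it stands.

Things in the scene. Friction and masses are not known exactly. Their poses are not given: they have to be found in the camera images.
- juicer: White countertop citrus juicer, fixed, foot 220 x 180 mm, 185 mm high without the lever. Origin: centre of its underside; z up; -x points out of its front (lever side). Front face 100 mm before the origin, 150 mm high. Open chute 70 mm wide, 120 to 195 mm up, runs out of its +y side to 315 mm from the origin; spout on its -y side. Well under the lid: floor 75 mm up, x -55 to 95, y -75 to 75 mm.
- lever_pad (a point): Centre of the top face of the lever's red pad (50 mm along the lever, 60 mm across, 12 mm thick). At rest 118 mm in front of the lever's hinge and 214 mm above the worktop, the outer edge higher (slope 0.30 rad); fully pressed 117 mm in front and 128 mm up, sloping 0.40 rad the other way. Things beside it on the worktop are under 95 mm high.
- lever_hinge (a point): The lever's fixed hinge point at the juicer's front top edge, 171 mm above the worktop, 75 mm in front of the juicer's origin; the hinge line runs along the juicer's y axis.
- lever (a joint): Angle of lever and lid: 0 = lever up, at rest, lid shut; 0.70 rad = lever down at its stop, lid fully open. Lid and lever turn together like a rocker about the hinge. Lid weight and a spring push the pad up with about 3 to 7 N; let go from far down, it flies up and the lid slams. Letting the pad rise at under 6 cm/s shuts the lid gently; above 12 cm/s it slams.
- lid: Grey flat lid, 166 x 166 x 6 mm, on the far side of the hinge from the pad. Origin: middle of its underside, 171 mm above the worktop when shut, 95 mm behind the hinge. Level when shut; its rear edge swings up to about 290 mm. A tab on its +y edge bars the chute while shut and frees the orange when well over half open.
- orange: Orange, a ball 54 mm across, 100 g, waiting on the chute against the lid's tab. Origin: its centre, about 160 mm above the worktop. It rolls into the well by itself within about a second once the lid is open; in the well its centre is about 102 mm above the worktop.
- glass: Clear drinking glass, 60 mm wide, 75 mm high, under the spout. Origin: centre of its underside (so for all the following).
- mug: Green mug, 80 mm wide, 90 mm high, standing to one side of the lever.
- jam_jar: Amber jar with red cap, 72 mm wide, 95 mm high.
- honey: Amber jar with white cap, 64 mm wide, 110 mm high.
- box: Orange packet standing upright, 35 x 70 x 100 mm.
- scraper: White dough scraper lying flat, 90 x 130 x 4 mm.
Mind the look-alikes: they are no part of the job. Leave any pink look-alike of the orange alone.

How it is judged:
By the outcome, as a careful person would: the job done as asked, in the order asked, and still so for the second after the job is handed in, with the robot touching nothing.
It also fails if it takes over 45 s, if anything falls off the work surface, if the arm or the gripper's body presses on something with over 40 N, if the wrist force passes 120 N, or if a joint passes its speed limit or range.

ROBOT

A 6-joint arm with a two-finger parallel gripper is mounted at the origin on the work surface. World frame = base frame: x ahead of the robot, y to its left, z up, the work surface at z = 0. Lengths are in m, angles in rad, forces in N, time in s.
With the tool pointing down it reaches from about 0.275 to 1 m from the base axis. Payload 8.4 kg.
Tool frame: the origin (TCP) lies on the centre line of the jaws, within the pads' length; the fingertips stand ctrl.tips_ahead ahead of it and the grasp point (between the pads) lies 8 mm behind it (ctrl.tips_ahead is the distance from the TCP to the fingertips, in m); x points along the fingers, y is the direction in which the jaws open and shut, and the axes are right-handed (so a half turn about x gives the same grasp; the last joint's range is limited). The gripper opens to 85 mm and grips with 20 to 120 N. Pads are 22 mm wide; open, the fingers measure 114 mm over their backs; the gripper's body (76 mm by 85 mm) begins 54 mm behind the grasp point. The pads swing forward as they close: fully open they stand 13 mm farther back than shut.
Start: joints at [1.227, 0.353, 1.633, -0, 1.155, -0.002], TCP at [0.209, 0.589, 0.242] pointing down, gripper open.
Joint ranges: [-2.63, 2.63], [-0.92, 2.1], [0.06, 2.66], [-1.3, 4.44], [0, 2.69], [-3.02, 3.02]. Speed limits (rad/s): [2.22, 2.22, 2.79, 3.14, 3.14, 3.14].

INTERFACE

Orientations are given as [roll, pitch, yaw] about the fixed x, y, z axes, in that order (R = Rz(yaw) Ry(pitch) Rx(roll)).
In Python, from workcell import ctrl, read_camera, order, spotter gives the robot as it stands.
- The arm moves only by the shell command python3 -m jog 'ROWS' [OPENING] [FORCE]. ROWS is JSON, a list that holds one entry, the list of rows, each a list of 4 numbers: the shift along the tool's x, y, z in cm, then the turn about the tool's x in rad. In form: [[[tx, ty, tz, spin], ...]]. A call has 1 to 8 rows; each row shifts and turns the commanded pose from where the row before left it, along the tool's axes as they then stand; what a row does not reach is not made up. A row lasts 1/10 s, in which the tool goes at most 50 mm and 8.59 degrees, less where a joint would pass 70% of its speed; a pose out of reach is approached as far as the arm can. A call is refused whole if a number of a shift passes 5 or a number of a turn 0.15, either way. A call with a gripper value outside its range is refused whole. OPENING is the closure, from -1 (fully open) to 1 (shut), set as the call begins (- or left out, the last holds). The fingers move at their own pace and stop on an object; FORCE is the grip in N (left out, the last holds). Time passes only in rows, so rows that do not move let the fingers close. It gives the time, the measured TCP pose, the force and the opening at its end, in the units of the state.
- ctrl.get_state(): the state, without advancing time (a new reading comes with each control period).
- read_camera(name): name is "scene" or "top" or "wrist"; returns a dict with "frame" (420x560x3 uint8, red, green, blue), "depth" (420x560 float32, m along the optical axis (not along the pixel's ray), 0 where there is no reading), "camera_matrix" (3x3 intrinsics, pixels), "k1" (the pictures are not rectified: a ray, as slopes to the right and down, at radius r is drawn at 1 + k1 r^2 times it, then the intrinsics apply), "camera_from_world" (4x4, takes a point from world to camera coordinates). Camera axes: x right, y up, looking along -z (the intrinsics and any distortion apply to the point x, -y, -z); pixel columns grow to the right and rows downward; lengths in m; the calibration is good to about 2 mm. A picture is of the moment at which its call begins.
- order.sign_off(): hands the job in, once; it reports no verdict.
Trained networks look in a picture, given as the dict that the camera call returned (one of the last four; its "shot" number tells which), for a name from the list of things; names that differ only in an ending like _2 or _b are one class to them, and where a whole thing is asked for, a point or a joint stands for the part that bears it (a point fixed in the world has none). Each returns a list of dicts, best first, with "score" (0 to 1); they miss things now and then, are a little off and sometimes report something else, mostly with a low value. They report only what shows in the picture. A call takes as long as a camera call. They do not tell look-alikes from the thing itself.
- spotter.search_frame(picture, thing): "rect" ([centre column, centre row, width, height] in pixels, round what is visible of it).
- spotter.spot_point(picture, thing): "centre" ([row, column] in pixels: a listed point, or the origin of a listed thing).
The state is a dict: "time_s": time; "joint_pos": joint angles; "joint_vel": joint speeds; "joint_torque": joint torques, N m; "eef_pos": TCP position; "eef_rot": TCP orientation; "force": force on the tool from outside, world axes, zero at the start; "torque": the same for the moment, N m; "gripper_width": finger opening in m.
Only numpy, scipy, OpenCV 4.12 (cv2) and the standard library are available. Lean on these libraries where they do the work, as an engineer would, in place of code of your own. Each camera call takes 0.05 s, during which the arm holds its last target.

## Working session

There is one attempt and no reset: what is moved stays moved. The work goes in short steps, Python scripts to look and compute and a shell command to move; the robot and the scene stay as the last step left them, time stands still between calls to the robot, and variables do not carry over. Pictures are saved under pics/ and viewed, and the job is handed in when it is done.

```bash
mkdir -p pics; ls; cat > h.py <<'E'
import numpy as np, cv2
from workcell import ctrl, read_camera, order, spotter
def save(p,n): cv2.imwrite('pics/'+n+'.png',cv2.cvtColor(p['frame'],cv2.COLOR_RGB2BGR))
def ray(p,u,v):
    K=np.array(p['camera_matrix']);k=p['k1']
    d=np.array([(u-K[0,2])/K[0,0],(v-K[1,2])/K[1,1]]);s=d.copy()
    for _ in range(30): s=d/(1+k*(s@s))
    T=np.linalg.inv(np.array(p['camera_from_world']))
    return T[:3,3],T[:3,:3]@np.array([s[0],-s[1],-1.0])
def at_depth(p,u,v):
    o,r=ray(p,u,v); return o+r*p['depth'][int(round(v)),int(round(u))]
def at_z(p,u,v,z):
    o,r=ray(p,u,v); return o+r*(z-o[2])/r[2]
def tri(a,b):
    A=np.zeros((3,3));B=np.zeros(3)
    for o,r in (a,b):
        r=r/np.linalg.norm(r);M=np.eye(3)-np.outer(r,r);A+=M;B+=M@o
    return np.linalg.solve(A,B)
E
python3 - <<'E'
from h import *
np.set_printoptions(precision=3,suppress=True)
P={n:read_camera(n) for n in('scene','top','wrist')}
for n,p in P.items(): save(p,n+'0')
print(ctrl.get_state(),ctrl.tips_ahead)
for t in('lever_pad','lever_hinge','juicer','lid','orange','glass','mug'):
  q={}
  for n in('scene','top'):
    p=P[n]
    for c in spotter.spot_point(p,t)[:2]:
      v,u=c['centre'];print(t,n,round(u),round(v),round(c['score'],2),at_depth(p,u,v));q.setdefault(n,(ray(p,u,v)))
  if len(q)==2: print('  tri',tri(q['scene'],q['top']))
E
```

```text
pics
{'time_s': 0.15, 'joint_pos': array([ 1.227,  0.354,  1.634,  0.   ,  1.155, -0.002]), 'joint_vel': array([-0.001, -0.002, -0.001,  0.001,  0.   ,  0.001]), 'joint_torque': array([  0.001, -60.564, -34.234,   0.   ,   0.006,   0.   ]), 'eef_pos': array([0.209, 0.589, 0.242]), 'eef_rot': array([-1.585,  1.57 , -1.927]), 'force': array([ 0.148, -0.626,  0.055]), 'torque': array([-0.067, -0.049,  0.023]), 'gripper_width': 0.08551017172421475} 0.011
lever_pad scene 304 167 0.82 [0.496 0.005 0.211]
lever_pad scene 372 232 0.37 [0.72  0.154 0.175]
lever_pad top 250 255 0.85 [0.491 0.013 0.215]
lever_pad top 186 161 0.28 [0.692 0.165 0.183]
  tri [0.492 0.01  0.209]
lever_hinge scene 318 204 0.84 [0.619 0.034 0.183]
lever_hinge top 245 203 0.73 [0.605 0.032 0.183]
  tri [0.607 0.035 0.172]
juicer scene 172 218 0.71 [ 0.481 -0.385  0.02 ]
juicer scene 319 273 0.57 [0.785 0.025 0.107]
lid scene 325 227 0.61 [0.709 0.043 0.186]
lid top 244 159 0.86 [0.7   0.038 0.18 ]
lid top 302 164 0.59 [ 0.743 -0.083  0.005]
  tri [0.701 0.042 0.178]
orange scene 371 231 0.7 [0.716 0.153 0.176]
orange scene 405 294 0.69 [0.803 0.238 0.045]
orange top 184 163 0.71 [0.687 0.168 0.187]
orange top 168 144 0.69 [0.774 0.243 0.055]
  tri [0.695 0.167 0.157]
glass scene 276 284 0.81 [ 0.769 -0.079  0.051]
glass top 303 164 0.56 [ 0.743 -0.084  0.003]
  tri [ 0.739 -0.081  0.016]
mug scene 303 165 0.41 [0.49  0.001 0.213]
mug top 181 269 0.68 [0.476 0.202 0.006]
mug top 434 287 0.6 [ 0.442 -0.378  0.11 ]
  tri [0.465 0.075 0.217]
```

View pics/scene0.png

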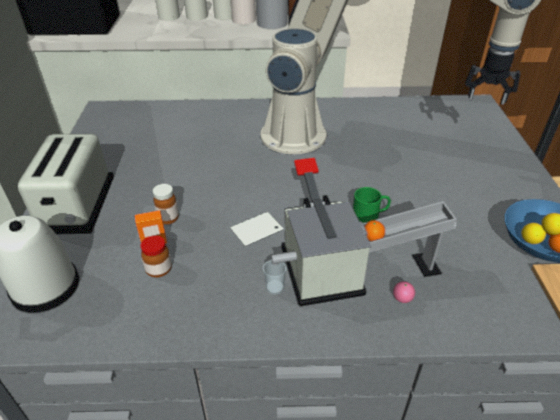

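View pics/top0.png

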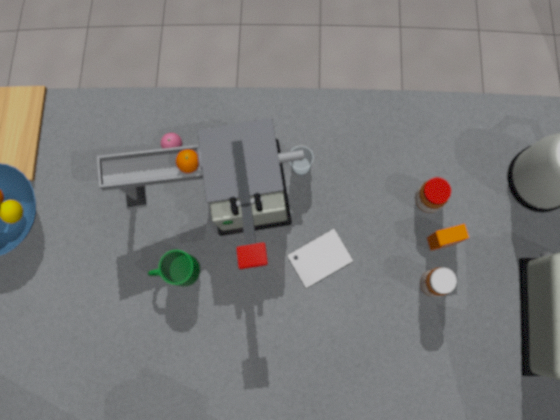

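```bash
python3 - <<'E'
from h import *
from scipy.spatial.transform import Rotation as Ro
np.set_printoptions(precision=3,suppress=True)
S={n:read_camera(n) for n in('scene','top')}
rays={}
for n,p in S.items():
    h=cv2.cvtColor(p['frame'],cv2.COLOR_RGB2HSV)
    m=((h[...,0]<5)|(h[...,0]>175))&(h[...,1]>200)&(h[...,2]>120)
    nl,l,st,c=cv2.connectedComponentsWithStats(m.astype(np.uint8))
    for i in range(1,nl):
        if st[i,4]>60:
            pts=np.array([at_depth(p,u,v) for v,u in np.argwhere(l==i)])
            md=np.median(pts,0); print(n,c[i],st[i],md,pts.min(0),pts.max(0))
            top=pts[pts[:,2]>.19]
            if abs(md[1])<.08 and len(top):
                rays[n]=ray(p,*c[i]); print('top mean',top.mean(0)); 
                A=np.c_[top[:,:2],np.ones(len(top))];print('plane',np.linalg.lstsq(A,top[:,2],rcond=None)[0])
print('tri',tri(*rays.values()))
s=ctrl.get_state();R=Ro.from_euler('xyz',s['eef_rot']).as_matrix();print(R)
t=np.array([.492,.010,.285]);print('cm',R.T@(t-s['eef_pos'])*100)
E
```

```text
scene [305.686 165.752] [295 159  23  16 258] [0.494 0.007 0.214] [ 0.47  -0.081  0.199] [1.562 0.039 0.976]
top mean [0.498 0.008 0.217]
plane [ 0.679 -0.015 -0.121]
scene [152.492 245.184] [141 236  24  20 354] [ 0.668 -0.395  0.095] [ 0.631 -0.425  0.082] [ 0.695 -0.366  0.102]
top [436.795 190.915] [424 179  26  25 503] [ 0.66  -0.393  0.095] [ 0.378 -0.423  0.084] [ 0.689 -0.103  1.268]
top [248.707 257.374] [237 246  29  22 417] [0.485 0.017 0.215] [ 0.378 -0.103  0.203] [0.51  0.041 1.268]
top mean [0.486 0.016 0.218]
plane [-1.54  -0.912  0.98 ]
tri [0.487 0.013 0.209]
[[ 0.     0.335  0.942]
 [ 0.     0.942 -0.335]
 [-1.     0.    -0.   ]]
cm [ -4.272 -45.068  46.02 ]
```

```bash
python3 -m jog '[[[-2.2,-1,1,0],[-2.1,-3,3,0],[0,-3,3.1,0],[0,-3,3.1,0],[0,-3,3.1,0],[0,-3,3.1,0],[0,-3,3.1,0],[0,-3,3.1,0]]]' 1 40 && python3 -m jog '[[[0,-3,3.1,0],[0,-3,3.1,0],[0,-3,3.1,0],[0,-3,3.1,0],[0,-3,3.1,0],[0,-3,3.1,0],[0,-3,3,0],[0,0,0,0]]]'
python3 - <<'E'
from h import *
from scipy.spatial.transform import Rotation as Ro
np.set_printoptions(precision=4,suppress=True)
s=ctrl.get_state();R=Ro.from_euler('xyz',s['eef_rot']).as_matrix();print(s,R,ctrl.tips_ahead)
for n in('scene','wrist'): save(read_camera(n),n+'1')
p=read_camera('top');save(p,'top1')
print('cm',R.T@(np.array([.49,.011,.25])-s['eef_pos'])*100)
E
```

```text
time_s: 1.75
eef_pos: [0.3491, 0.3043, 0.2855]
eef_rot: [0.974, 1.57, 0.632]
force: [1.1, 0.6, -0.1]
gripper_width: -0.0001
time_s: 2.55
eef_pos: [0.4836, 0.0317, 0.2855]
eef_rot: [-0.413, 1.569, -0.758]
force: [0.6, 0.3, -0.1]
gripper_width: -0.0
{'time_s': 2.55, 'joint_pos': array([ 0.0634,  0.0875,  1.8749, -0.0015,  1.1779, -1.1611]), 'joint_vel': array([ 0.0697, -0.0174,  0.0308,  0.0364,  0.0132,  0.078 ]), 'joint_torque': array([ -2.341 , -40.7124, -35.312 ,  -0.4278,  -0.1235,  -0.9866]), 'eef_pos': array([0.4836, 0.0317, 0.2855]), 'eef_rot': array([-0.4127,  1.5689, -0.7583]), 'force': array([ 0.567 ,  0.3042, -0.0924]), 'torque': array([ 0.0268, -0.0166, -0.0167]), 'gripper_width': -1.68340099560943e-05} [[ 0.0014  0.3388  0.9408]
 [-0.0013  0.9408 -0.3388]
 [-1.     -0.0008  0.0018]] 0.011
cm [ 3.5529 -1.7315  1.2992]
```

```bash
python3 -m jog '[[[0.5,-1.0,0.6,0],[0.5,-0.7,0.7,0],[0,0,0,0]]]'
python3 - <<'E'
from h import *
p=read_camera('wrist');q=read_camera('top');r=read_camera('scene')
cv2.imwrite('pics/w2.png',cv2.cvtColor(p['frame'],cv2.COLOR_RGB2BGR))
a=cv2.resize(q['frame'][180:320,170:330],None,fx=3,fy=3);b=cv2.resize(r['frame'][110:250,240:380],None,fx=3,fy=3)
cv2.imwrite('pics/tb2.png',cv2.cvtColor(np.hstack([a[:420,:400],b[:420,:400]]),cv2.COLOR_RGB2BGR))
E
```

```text
time_s: 3.0
eef_pos: [0.4882, 0.0147, 0.2744]
eef_rot: [-2.438, 1.57, -2.78]
force: [-0.3, -0.7, 0.6]
gripper_width: -0.0001
```

View pics/w2.png

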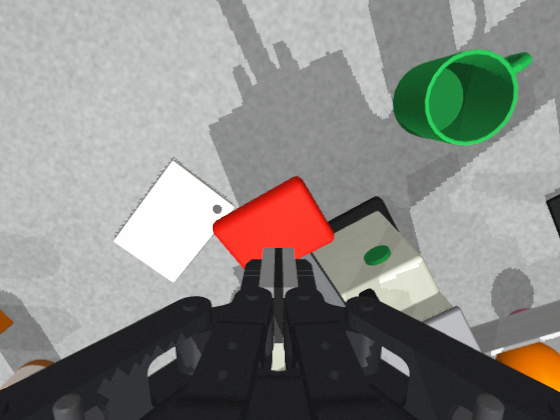

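View pics/tb2.png

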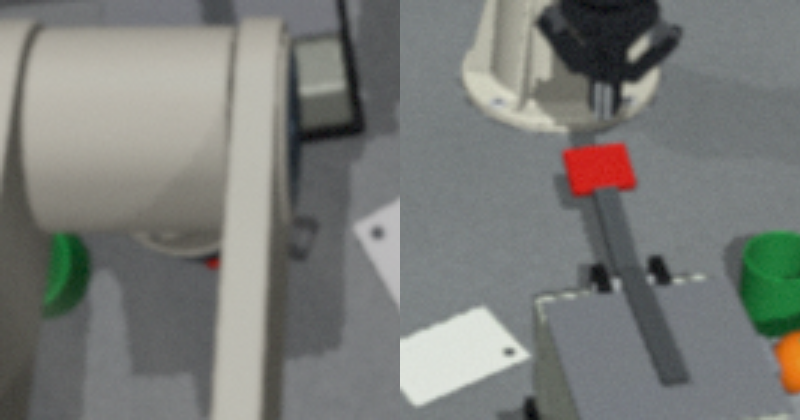

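```bash
python3 - <<'E'
from h import *
from scipy.spatial.transform import Rotation as Ro
np.set_printoptions(precision=4,suppress=True)
p=read_camera('wrist')
h=cv2.cvtColor(p['frame'],cv2.COLOR_RGB2HSV)
m=((h[...,0]<5)|(h[...,0]>175))&(h[...,1]>200)&(h[...,2]>190)
nl,l,st,c=cv2.connectedComponentsWithStats(m.astype(np.uint8));i=1+st[1:,4].argmax();print(st[i])
pts=np.array([at_depth(p,u,v) for v,u in np.argwhere(l==i)]);pts=pts[(pts[:,2]>.19)&(pts[:,2]<.24)]
A=np.c_[pts[:,:2],np.ones(len(pts))];print('plane',np.linalg.lstsq(A,pts[:,2],rcond=None)[0],pts.mean(0))
for u,v in((298,178),(214,228),(333,237)): print(at_depth(p,u+(0 if u!=298 else -2),v+4))
for c in spotter.spot_point(p,'lever_pad'): print(c, at_depth(p,c['centre'][1],c['centre'][0]),at_z(p,c['centre'][1],c['centre'][0],.214))
s=ctrl.get_state();print(s['eef_pos'])
K=np.array(p['camera_matrix']);
for z in (-.011,-.024,-.06):
  q=np.array(p['camera_from_world'])@np.r_[s['eef_pos']+[0,0,z],1];x,y=q[0]/-q[2],-q[1]/-q[2];f=1+p['k1']*(x*x+y*y);print(z,K[0,0]*x*f+K[0,2],K[1,1]*y*f+K[1,2])
E
```

```text
[ 212  181  120   88 5643]
plane [-0.2786 -0.0561  0.3506] [0.4853 0.0134 0.2146]
[0.4645 0.0337 0.2166]
[ 0.476  -0.0198  0.2185]
[0.5801 0.0467 0.0443]
{'centre': [240.6, 275.8], 'score': 0.61} [0.4953 0.0108 0.2119] [0.4945 0.0111 0.214 ]
[0.4883 0.0155 0.2754]
-0.011 279.73596154683185 267.7569221330305
-0.024 279.6161066133952 255.5829548874726
-0.06 279.3615396135681 229.72054085813255
```

```bash
python3 -m jog '[[[0.8,-0.1,0.2,0],[0.8,-0.1,0.2,0],[0.8,0,0,0],[0.8,0,0,0],[0,0,0,0]]]' ; python3 -m jog '[[[0.5,0,0,0],[0.5,0,0,0],[0.5,0,0,0],[0,0,0,0]]]'
```

```text
time_s: 3.75
eef_pos: [0.4906, 0.0119, 0.2418]
eef_rot: [-2.77, 1.568, -3.112]
force: [0.1, 0.8, 0.5]
gripper_width: -0.0001
time_s: 4.15
eef_pos: [0.4914, 0.012, 0.2279]
eef_rot: [-2.508, 1.571, -2.85]
force: [0.3, -0.9, 0.7]
gripper_width: 0.0
```

```bash
python3 -m jog '[[[0.7,0,0,0],[0.8,0,0,0],[0.8,0,0,0],[0.8,0,0,0],[0,0,0,0]]]' ; python3 -m jog '[[[0.8,0,0,0],[0.8,0,0,0],[0.8,0,0,0],[0.8,0,0,0],[0.8,0,0,0],[0.8,0,0,0],[0,0,0,0]]]'
python3 - <<'E'
from h import *
save(read_camera('wrist'),'w3');save(read_camera('scene'),'s3')
E
```

```text
time_s: 4.65
eef_pos: [0.4908, 0.012, 0.1966]
eef_rot: [-2.784, 1.569, -3.126]
force: [-0.4, -0.4, 0.1]
gripper_width: 0.0004
time_s: 5.35
eef_pos: [0.4917, 0.012, 0.1492]
eef_rot: [0.503, 1.571, 0.161]
force: [0.0, -0.9, 4.5]
gripper_width: -0.0
```

View pics/s3.png

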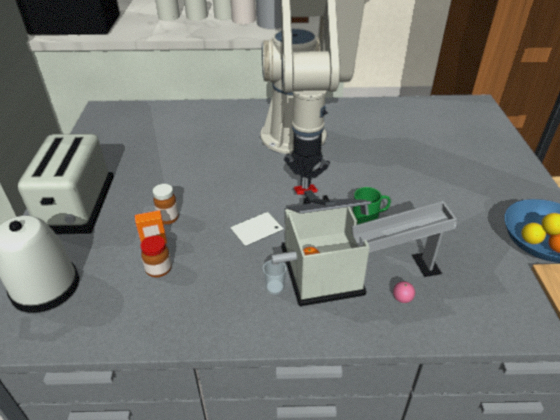

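View pics/w3.png

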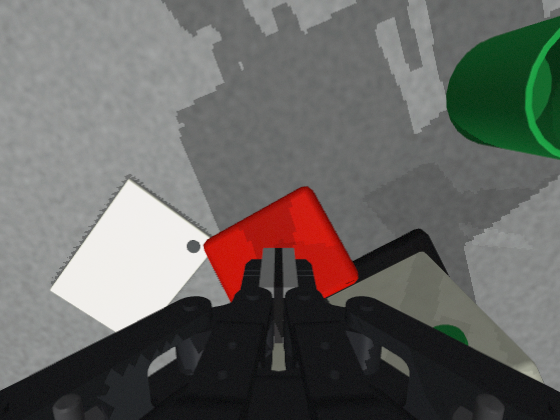

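The scene view shows the orange already in the well at (310, 253), with the lid nearly upright. The force is still low, so the lever isn't at its stop and I'll keep pressing.

```bash
python3 -m jog '[[[0.4,0,0,0],[0.4,0,0,0],[0,0,0,0]]]' ; python3 -m jog '[[[0.2,0,0,0],[0,0,0,0]]]';
```

```text
time_s: 5.75
eef_pos: [0.4928, 0.0121, 0.1424]
eef_rot: [0.415, 1.568, 0.073]
force: [0.2, 0.3, 6.8]
gripper_width: 0.0003
time_s: 5.95
eef_pos: [0.4931, 0.0122, 0.1417]
eef_rot: [0.453, 1.567, 0.111]
force: [-4.4, 1.4, 21.4]
gripper_width: -0.0004
```

```bash
python3 -m jog '[[[0,0,0,0],[0,0,0,0],[0,0,0,0],[0,0,0,0],[0,0,0,0],[0,0,0,0],[0,0,0,0],[0,0,0,0]]]'
python3 - <<'E'
from h import *
np.set_printoptions(precision=3,suppress=True)
p=read_camera('scene');save(p,'s4')
b=cv2.resize(p['frame'][150:310,220:440],None,fx=3,fy=3);cv2.imwrite('pics/s4z.png',cv2.cvtColor(b,cv2.COLOR_RGB2BGR))
for c in spotter.spot_point(p,'orange'): v,u=c['centre'];print(u,v,c['score'],at_depth(p,u,v))
E
```

```text
time_s: 6.75
eef_pos: [0.4931, 0.0122, 0.1418]
eef_rot: [0.443, 1.567, 0.101]
force: [-3.9, 1.2, 21.3]
gripper_width: -0.0003
403.0 292.2 0.74 [0.798 0.235 0.045]
310.8 254.9 0.69 [0.786 0.004 0.17 ]
321.7 276.0 0.52 [0.782 0.033 0.092]
366.7 218.8 0.15 [0.515 0.191 0.036]
```

View pics/s4z.png

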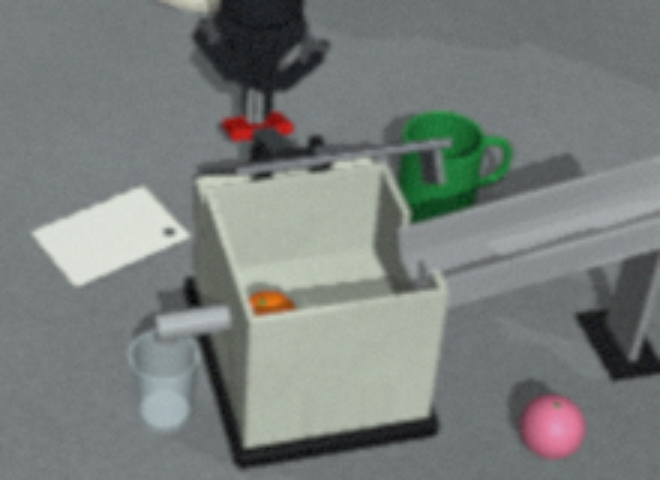

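```bash
python3 -m jog '[[[-0.2,0,0,0],[-0.3,0,0,0],[-0.3,0,0,0],[-0.3,0,0,0],[-0.3,0,0,0],[-0.3,0,0,0],[-0.3,0,0,0],[-0.3,0,0,0]]]'; python3 -m jog '[[[-0.3,0,0,0],[-0.3,0,0,0],[-0.3,0,0,0],[-0.3,0,0,0],[-0.3,0,0,0],[-0.3,0,0,0],[-0.3,0,0,0],[-0.3,0,0,0]]]';python3 -m jog '[[[-0.3,0,0,0],[-0.3,0,0,0],[-0.3,0,0,0],[-0.3,0,0,0],[-0.3,0,0,0],[-0.3,0,0,0],[-0.3,0,0,0],[-0.3,0,0,0]]]'
python3 - <<'E'
from h import *
p=read_camera('scene')
b=cv2.resize(p['frame'][150:310,220:440],None,fx=3,fy=3);cv2.imwrite('pics/s5z.png',cv2.cvtColor(b,cv2.COLOR_RGB2BGR))
E
```

```text
time_s: 7.65
eef_pos: [0.4901, 0.0117, 0.1627]
eef_rot: [-2.646, 1.568, -2.988]
force: [-5.4, -1.4, 6.3]
gripper_width: 0.0
time_s: 8.45
eef_pos: [0.4907, 0.0118, 0.1869]
eef_rot: [-2.621, 1.569, -2.963]
force: [-3.3, -0.7, 5.9]
gripper_width: -0.0001
time_s: 9.25
eef_pos: [0.4921, 0.012, 0.2109]
eef_rot: [0.378, 1.569, 0.036]
force: [3.4, 0.7, 3.3]
gripper_width: -0.0001
```

View pics/s5z.png

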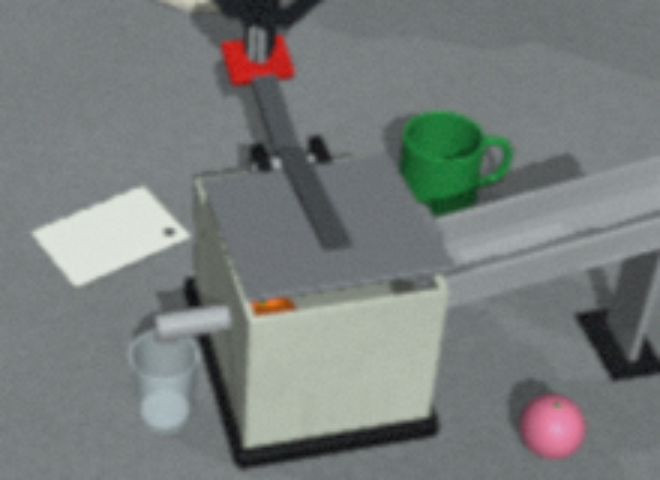

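The lid is still about 1–2 cm open and following the finger. I'll keep easing it up.

```bash
python3 -m jog '[[[-0.2,0,0,0],[-0.2,0,0,0],[-0.2,0,0,0],[-0.2,0,0,0],[-0.2,0,0,0],[-0.2,0,0,0],[-0.2,0,0,0],[-0.2,0,0,0]]]'; python3 -m jog '[[[-0.3,0,0,0],[-0.5,0,0,0],[-1,0,0,0],[-1.5,0,0,0],[-2,0,0,0],[-2,0,0,0],[0,0,0,0],[0,0,0,0]]]'
python3 - <<'E'
from h import *
p=read_camera('scene');save(p,'s6')
b=cv2.resize(p['frame'][150:310,220:440],None,fx=3,fy=3);cv2.imwrite('pics/s6z.png',cv2.cvtColor(b,cv2.COLOR_RGB2BGR))
print(ctrl.get_state()['force'])
E
```

```text
time_s: 10.1
eef_pos: [0.4914, 0.012, 0.2264]
eef_rot: [-2.709, 1.571, -3.05]
force: [2.6, 0.6, 3.1]
gripper_width: -0.0002
time_s: 10.9
eef_pos: [0.4912, 0.0119, 0.2995]
eef_rot: [0.095, 1.571, -0.247]
force: [-0.7, 0.1, -0.8]
gripper_width: -0.0001
[ 0.2338949  -1.12431433 -0.92810049]
```

View pics/s6z.png

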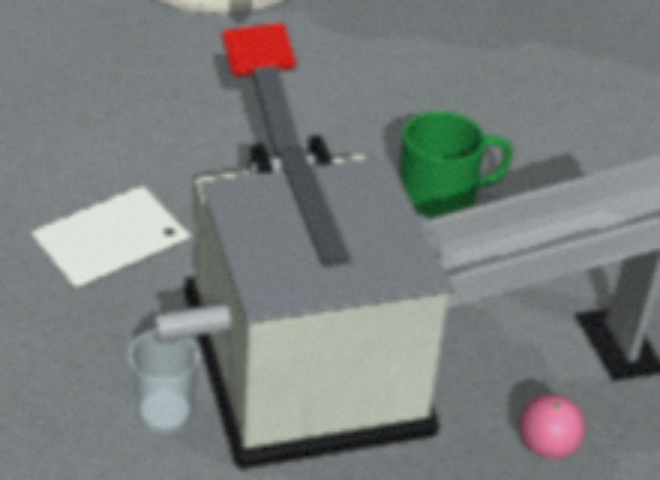

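View pics/s6.png

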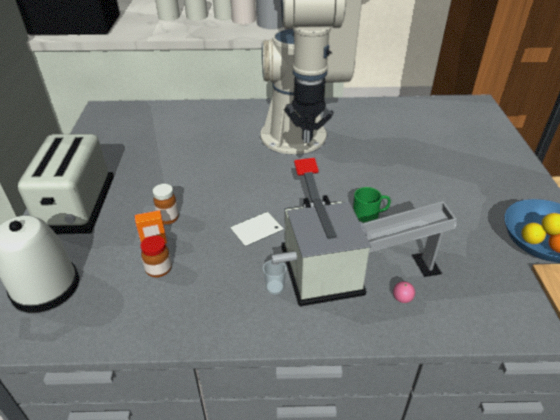

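The lid is shut flat, the lever pad is back at (306, 165), the chute is empty and nothing else has moved.

```bash
python3 -c "
from workcell import order
print(order.sign_off())"
```

```text
the job is handed in; nothing more can be done
None
```

The orange is in the juicer, the lid is shut, and I handed the job in at about 11 s.

- **Pressing:** I located the red pad at about (0.494, 0.012, 0.214) using all three cameras. I pressed it with the closed fingertips until the lever hit its stop, where the wrist force rose from about 7 to 21 N.
- **Orange:** It had already rolled in just before the lever reached the stop. I held the lever down for a further 0.8 s, and the scene camera showed the lid fully open and the orange in the well.
- **Closing:** I let the pad up at 3 cm/s, then 2 cm/s, with the finger still in contact (about 3 N) near the top. The finger then rose at 3, 5 and 10 cm/s as it left the pad. I did not see the exact moment of separation, but the pad could not have risen faster than about 10 cm/s there.
- **Last checks:** The final picture shows the lid flat and shut, the lever up, the chute empty and the robot clear at about 0.30 m. The glass, mug, scraper, jars, box and pink ball look unmoved. I judged that by eye and did not measure their positions again. The orange itself is hidden under the closed lid.
- **Disagreement:** The cameras differed by about 1 cm on the pad's position, so I went by the wrist view.

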